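# Open the double-latched calibration case

## Task

Open the large grey calibration case on the measuring-room desk: slide its bolt fully back, lift the lid a little by its grip until it stands up on its safety catch, let go, then push the catch that has come into view fully in and back away so that the sprung lid rises open by itself. Leave the small case, the ring gauge and the mouse where they are.

Things in the scene. Friction and masses are not known exactly. Their poses are not given: they have to be found in the camera images.
- case: Large grey case fixed to the desk, 200 mm deep (x), 240 wide (y), rim 80 mm up. Origin: centre of underside; -x points out of its front, z up. Hinge line along y at x = +100, z = 80 mm. On the front: the bolt's bracket at y = -80 mm; a black pocket (y = 30 to 100, out to x = -150, top 100 mm above desk) that hides the catch while shut. A counterweight bar behind stands out to x = +165.
- bolt (a joint): Primary latch: steel bar bolt in front of the lid, 0 = shut over the lid's tab, grows to 0.035 m as it slides towards the case's -y, fully back. Starts at 0 to 0.006. Friction 2 N, stays where it is left; it frees the lid beyond 0.023.
- bolt_knob (a point): Centre, half-way up, of the bolt's upright round knob (18 mm diameter, 40 mm tall, standing on the 9 mm thick bar, 20 mm below this point). It is 118 mm above the desk, at case x = -120 mm, 20 mm in front of the lid's front face; the lid's top (100 mm above the desk) is 18 mm below this point. Push it sideways along the case's -y.
- lid (a joint): Hinge of the grey lid (200 x 240 x 20 mm): 0 = shut, grows as its front rises, 1.25 rad = fully open. It closes slowly by its own weight below about 0.08 rad; above that the hinge's springs carry it up slowly by themselves, first to the safety catch, which stops it at about 0.18 rad, and, once the catch is pushed in, all the way to 1.25 in about 2 to 3 s.
- lid_grip (a point): Centre of the upright black grip fin on the lid's top near its front: 12 mm thick along the case's y, 40 mm long along x, 32 mm tall (this point is 16 mm above the lid's top), 165 mm in front of the hinge line and, with the lid shut, 36 mm above it. Pinch it across its thickness. Lifting takes about 2 N.
- catch (a joint): Secondary safety catch: aluminium plate hanging from the lid's front, 0 = out (hooked under the pocket's lip when the lid is raised), grows to 0.016 m as it is pushed towards the case's +x (towards the lid). Friction 1.5 N, stays where it is pushed; it frees the lid beyond about 0.011.
- catch_face (a point): Centre in width of the front face of the catch plate, which is 50 mm wide (y), 6 mm thick, and reaches from 30 mm above to 41 mm below this point. With the lid shut it is down in the pocket, at rim height, 225 mm in front of the hinge line; with the lid up on the catch (0.18 rad) it is about 40 mm higher, about 20 mm above the pocket's top, and can be pushed from the front with shut fingers pointing down. Its axes turn with the lid.
- small_case: Bystander: smaller plain case, 100 x 130 x 50 mm with a 25 mm grip on top, no bolt. Origin: centre of its underside. Leave alone.
- ring_gauge: Bystander: steel ring, 80 mm outside diameter, 30 mm tall. Origin: centre of its underside. Leave alone.
- mouse: Bystander: black computer mouse, 105 x 58 x 31 mm. Origin: centre of its underside. Leave alone.

How it is judged:
By the outcome, as a careful person would: the job done as asked, in the order asked, and still so for the second after the job is handed in, with the robot touching nothing.
It also fails if it takes over 58 s, if anything falls off the work surface, if the arm or the gripper's body presses on something with over 40 N, if the wrist force passes 120 N, or if a joint passes its speed limit or range.

## Robot

A 7-joint arm with a two-finger parallel gripper is mounted at the origin on the work surface. World frame = base frame: x ahead of the robot, y to its left, z up, the work surface at z = 0. Lengths are in m, angles in rad, forces in N, time in s.
With the tool pointing down it reaches from about 0.35 to 0.9 m from the base axis. Payload 8.1 kg.
Tool frame: the origin (TCP) lies at the very end of the fingers, on their centre line; the grasp point (between the pads) lies grip_point_offset behind it (grip_point_offset is the distance from the TCP to the grasp point, in m); z points along the fingers, y is the direction in which the jaws open and shut (so a half turn about z gives the same grasp; the last joint's range is limited). The gripper opens to 92 mm and grips with 3 to 60 N. Pads are 19 mm wide; open, the fingers measure 130 mm over their backs; the gripper's body (75 mm by 190 mm) begins 47 mm behind the grasp point.
Start: joints at [-1.429, 0.434, 0.025, 1.573, -0.012, 1.134, -0.075], TCP at [0.152, 0.606, 0.227] pointing down, gripper open.
Joint ranges: [-2.62, 2.62], [-0.44, 2.09], [-1.27, 1.32], [0.08, 2.57], [-1.32, 4.46], [0.12, 2], [-2.74, 2.74]. Speed limits (rad/s): [2.22, 2.22, 3.01, 3.01, 3.14, 3.14, 3.14].

## Interface

Orientations are given as a rotation vector (axis times angle).
In Python, from cell import * gives the robot as it stands.
- The arm moves only by the tool drive_tool, never from a script. Its argument "increments" is a list of rows, each an object of numbers: "grip": the gripper's target within -1 to 1 (shut at 1, half-way at 0, fully open at -1); "tx", "ty", "tz": the shift along the world's x, y, z normalised to -1 to 1, where 1 is 400 mm; "turn": the turn about the world's z normalised to -1 to 1, where 1 is 60 degrees. In form: [{"grip": .., "tx": .., "ty": .., "tz": .., "turn": ..}, ...]. A call has 1 to 20 rows; each row is the pose to reach, as a shift and turn from the pose measured when the call began; what a row does not reach only later rows make up. A row lasts 1/10 s, in which the tool goes at most 50 mm and 8.59 degrees, less where a joint would pass 70% of its speed; a pose out of reach is approached as far as the arm can. A call with a number of a shift or a turn outside -1 to 1 is refused whole. A call with a gripper value outside its range is refused whole. The fingers move at their own pace and stop on an object; "newtons" is the grip in N (left out, the last holds). Time passes only in rows, so rows that repeat a pose let the fingers close. It gives the time, the measured TCP pose, the force and the opening at its end, in the units of the state.
- observe(): the state, without advancing time (a new reading comes with each control period).
- get_image(name): name is "scene" or "top" or "wrist"; returns the picture (480x640x3 uint8, red, green, blue); there is no depth.
- camera_info(name): a dict with "fx", "fy", "cx", "cy" (pixels), "eye" and "rotation" of the camera in the world; the wrist camera has in their place "hand_eye" (4x4, takes a point from camera to tool coordinates, whose origin is the TCP and whose axes are the flange's). Camera axes: x right, y down, z forward; pixel columns grow to the right and rows downward; lengths in m; the calibration is good to about 2 mm. The wrist camera is an equidistant fisheye: a pixel r from the principal point sees the ray r / f radians off the axis. A picture is of the moment at which its call begins: read the wrist's pose just before it. camera_info takes no time and is no camera call.
- sign_off(): hands the job in, once; it reports no verdict.
The state is a dict: "clock": time; "joints": joint angles; "dq": joint speeds; "joint_efforts": joint torques, N m; "position": TCP position; "ee_rot": TCP orientation; "force": force on the tool from outside, world axes, zero at the start; "ft_torque": the same for the moment, N m; "width": opening from 0.0 (shut) to 1.0 (fully open).
Only numpy, scipy, OpenCV 4.12 (cv2) and the standard library are available. Lean on these libraries where they do the work, as an engineer would, in place of code of your own. Each camera call takes 0.05 s, during which the arm holds its last target. There are 200 camera calls.

## Working session

There is one attempt and no reset: what is moved stays moved. The work goes in short steps, Python scripts to look and compute and a tool call to move; the robot and the scene stay as the last step left them, time stands still between calls to the robot, and variables do not carry over. Pictures are saved under pics/ and viewed, about 8 in all and at most 12, crops included, and the job is handed in when it is done.

Besides the shell and the picture viewer there is one more tool, called after "Call:" as name(argument=value, ...), one argument or row to a line, values as JSON. drive_tool: Moves the arm, as the interface text tells. Its arguments: {"type":"object","properties":{"increments":{"type":"array","items":{"type":"object","properties":{"grip":{"type":"number"},"tx":{"type":"number"},"ty":{"type":"number"},"tz":{"type":"number"},"turn":{"type":"number"}}}},"newtons":{"type":"number"}},"required":["increments"]}

```bash
mkdir -p pics; ls; python3 - <<'E'
from cell import *
import cv2
for n in ("top","scene"):
    cv2.imwrite(f"pics/{n}0.png",get_image(n)[:,:,::-1]); print(n,camera_info(n))
print(observe()); print(camera_info("wrist"))
try: print(grip_point_offset)
except Exception as e: print(e)
E
```

```text
pics
top {'fx': 457.5413295658765, 'fy': 457.5413295658765, 'cx': 313.126679461347, 'cy': 238.90743300604998, 'eye': array([0.46828459, 0.04716246, 1.14222463]), 'rotation': array([-2.20493983,  2.1505799 , -0.14471147])}
scene {'fx': 447.8000424447648, 'fy': 447.8000424447648, 'cx': 317.95219170873935, 'cy': 241.236213091546, 'eye': array([1.26205385, 0.27169336, 0.68137764]), 'rotation': array([-1.43359492, -1.96880537,  0.99938191])}
{'clock': 0.1, 'joints': array([-1.4285976 ,  0.43514011,  0.02495785,  1.57396603, -0.01158479,
        1.13400383, -0.07510505]), 'dq': array([-0.00040205, -0.00254583, -0.00025644, -0.00326458, -0.00019404,
       -0.00093225,  0.00036056]), 'joint_efforts': array([ 3.38062149e-03, -6.69126749e+01,  9.87978615e-01, -3.15145004e+01,
       -6.05464960e-02,  3.75054928e-02,  1.69558729e-05]), 'position': array([0.15141505, 0.60592868, 0.22604697]), 'ee_rot': array([-3.83648214e-01, -3.11804274e+00,  2.15541287e-03]), 'force': array([-0.20327976, -0.05642859, -0.29074377]), 'ft_torque': array([-0.00448491, -0.00156917, -0.01676757]), 'width': 0.9968243340047619}
{'fx': 371.64829954431775, 'fy': 371.64829954431775, 'cx': 313.7127612254237, 'cy': 234.35963330985624, 'hand_eye': array([[ 1.79595682e-04, -9.55593238e-01, -2.94688873e-01,
         7.88216309e-02],
       [ 9.99999829e-01,  7.76908756e-06,  5.84248608e-04,
        -3.03499477e-04],
       [-5.56014556e-04, -2.94688928e-01,  9.55593076e-01,
        -1.56582252e-01],
       [ 0.00000000e+00,  0.00000000e+00,  0.00000000e+00,
         1.00000000e+00]])}
0.0188
```

View pics/top0.png

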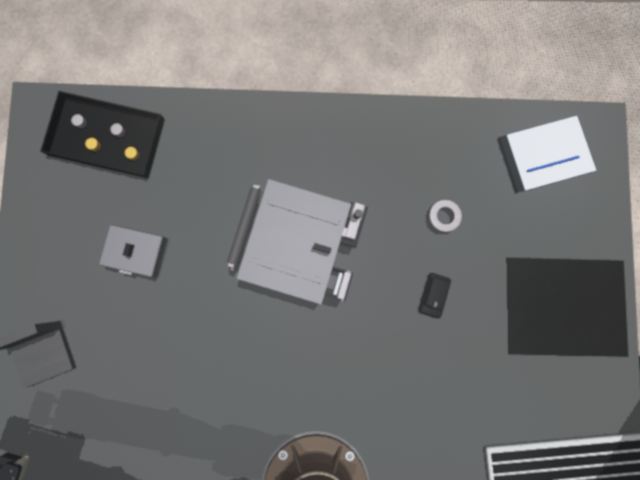

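View pics/scene0.png

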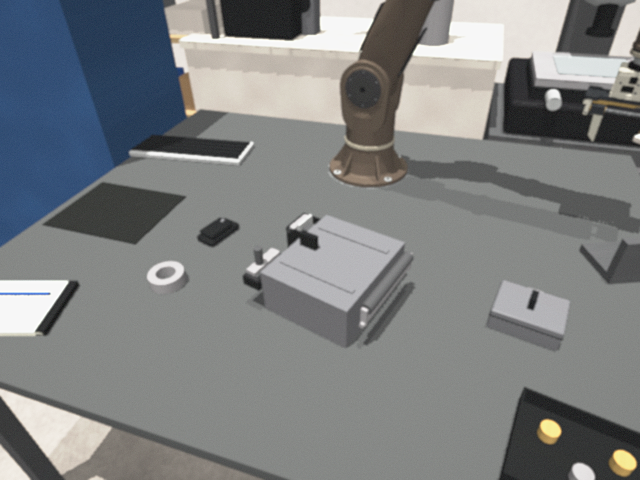

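The top view shows the case lid with corners near (269,180), (351,204), (320,304) and (238,283). The knob is at about (357,213), the fin at about (322,248) and the catch pocket at about (342,285). The front faces image right (world −y). The scene view agrees.

```bash
cat > h.py <<'E'
from cell import *
import numpy as np, cv2
from scipy.spatial.transform import Rotation as R
def cast(name,px,z,st=None):
    "pixels -> points on plane of height z"
    c=camera_info(name); px=np.atleast_2d(px).astype(float); z=np.broadcast_to(z,len(px))
    d=(px-[c['cx'],c['cy']])/[c['fx'],c['fy']]
    if name=='wrist':
        th=np.linalg.norm(d,axis=1); k=np.sinc(th/np.pi)
        v=np.c_[d*k[:,None],np.cos(th)]
        H=c['hand_eye']; Rt=R.from_rotvec(st['ee_rot']).as_matrix()
        v=v@(Rt@H[:3,:3]).T; e=st['position']+Rt@H[:3,3]
    else:
        v=np.c_[d,np.ones(len(d))]@R.from_rotvec(c['rotation']).as_matrix().T; e=c['eye']
    return e+v*((z-e[2])/v[:,2])[:,None]
def toworld(p,o,a):  # case point -> world
    c,s=np.cos(a),np.sin(a); return np.array([o[0]+c*p[0]-s*p[1],o[1]+s*p[0]+c*p[1],p[2]])
E
python3 - <<'E'
from h import *
np.set_printoptions(precision=4,suppress=True)
im=cv2.imread('pics/top0.png'); g=cv2.cvtColor(im,cv2.COLOR_BGR2GRAY)
print(g[240,280],g[200,300],g[350,300],g[300,315], g[290,342])
m=((g>105)*255).astype('uint8'); m[:, :225]=0;m[:,400:]=0;m[:170]=0;m[320:]=0
m=cv2.morphologyEx(m,cv2.MORPH_OPEN,np.ones((31,31),np.uint8))
cs=max(cv2.findContours(m,0,2)[0],key=cv2.contourArea)
b=cv2.boxPoints(cv2.minAreaRect(cs)); print(b)
for pts in (b,[(269,180),(351,204),(320,304),(238,283)]):
    P=cast('top',pts,0.1); print(P, [np.linalg.norm(P[i]-P[i-1]) for i in range(4)],P.mean(0))
print('knob top',cast('top',[(357,213)],.138),'fin',cast('top',[(322,247)],.132))
E
```

```text
170 167 107 168 209
[[245. 170.]
 [399. 170.]
 [399. 319.]
 [245. 319.]]
[[ 0.7377  0.184   0.1   ]
 [ 0.7486 -0.1751  0.1   ]
 [ 0.4042 -0.1763  0.1   ]
 [ 0.3966  0.1705  0.1   ]] [np.float64(0.3413324196113333), np.float64(0.3592786361226328), np.float64(0.3444714198296429), np.float64(0.3468994059101867)] [0.5718 0.0008 0.1   ]
[[ 0.7157  0.1277  0.1   ]
 [ 0.6647 -0.0637  0.1   ]
 [ 0.4337  0.0031  0.1   ]
 [ 0.4765  0.1895  0.1   ]] [np.float64(0.24706153098701503), np.float64(0.19799767276149982), np.float64(0.24045778703142426), np.float64(0.1911673290155095)] [0.5727 0.0642 0.1   ]
knob top [[ 0.6376 -0.0733  0.138 ]] fin [[0.5601 0.0028 0.132 ]]
```

```bash
python3 - <<'E'
from h import *
np.set_printoptions(precision=4,suppress=True)
g=cv2.imread('pics/top0.png',0)
m=((g>145)*255).astype('uint8'); m[:, :225]=0;m[:,400:]=0;m[:170]=0;m[320:]=0
m=cv2.morphologyEx(m,cv2.MORPH_CLOSE,np.ones((5,5),np.uint8))
m=cv2.morphologyEx(m,cv2.MORPH_OPEN,np.ones((35,35),np.uint8)); 
cs=max(cv2.findContours(m,0,2)[0],key=cv2.contourArea)
P=cast('top',cs[:,0]+0.,0.1)
c,wh,a=cv2.minAreaRect(P[:,:2].astype('float32')*1000); print(c,wh,a)
o=np.array(c)/1000
# heading of case +x (about world +y)
for a0 in (a,a+90,a-90,a+180):
    v=np.deg2rad(a0)
    if np.sin(v)>.8:
        print('a',a0)
        for n,p in dict(knob=(-.12,-.08,.118),fin=(-.065,0,.116),catch=(-.125,.065,.08),front=(-.1,0,.1)).items(): print(n,toworld(p,o,v))
st=observe(); print(st['position'],R.from_rotvec(st['ee_rot']).as_matrix())
E
```

```text
(576.8582763671875, 65.51760864257812) (198.76040649414062, 238.57423400878906) 74.59420776367188
a 74.59420776367188
knob [ 0.6221 -0.0714  0.118 ]
fin [0.5596 0.0029 0.116 ]
catch [ 0.481  -0.0377  0.08  ]
front [ 0.5503 -0.0309  0.1   ]
[0.1514 0.6059 0.226 ] [[-0.9702  0.2424 -0.0002]
 [ 0.2424  0.9702 -0.0014]
 [-0.0001 -0.0014 -1.    ]]
```

Call:
drive_tool(
  increments=[
    {"grip": 1,"tx": 0.1,"ty": -0.1,"tz": 0.2,"turn": -0.1},
    {"grip": 1,"tx": 0.56,"ty": -0.81,"tz": 0.25,"turn": -0.76},
    {"grip": 1,"tx": 0.56,"ty": -0.81,"tz": 0.25,"turn": -0.76},
    {"grip": 1,"tx": 0.56,"ty": -0.81,"tz": 0.25,"turn": -0.76},
    {"grip": 1,"tx": 0.56,"ty": -0.81,"tz": 0.25,"turn": -0.76},
    {"grip": 1,"tx": 0.56,"ty": -0.81,"tz": 0.25,"turn": -0.76},
    {"grip": 1,"tx": 0.56,"ty": -0.81,"tz": 0.25,"turn": -0.76},
    {"grip": 1,"tx": 0.56,"ty": -0.81,"tz": 0.25,"turn": -0.76},
    {"grip": 1,"tx": 0.56,"ty": -0.81,"tz": 0.25,"turn": -0.76},
    {"grip": 1,"tx": 0.56,"ty": -0.81,"tz": 0.25,"turn": -0.76},
    {"grip": 1,"tx": 0.56,"ty": -0.81,"tz": 0.25,"turn": -0.76},
    {"grip": 1,"tx": 0.56,"ty": -0.81,"tz": 0.25,"turn": -0.76},
  ],
)

```text
clock: 1.3
position: [0.3744, 0.2831, 0.3256]
ee_rot: [-1.558, -2.726, 0.003]
force: [-0.2, 0.5, -0.3]
width: 0.02
```

Call:
drive_tool(
  increments=[
    {"grip": 1,"tx": 0.5,"ty": -0.81,"tz": -0.06,"turn": -0.76},
    {"grip": 1,"tx": 0.5,"ty": -0.81,"tz": -0.06,"turn": -0.76},
    {"grip": 1,"tx": 0.5,"ty": -0.81,"tz": -0.06,"turn": -0.76},
    {"grip": 1,"tx": 0.5,"ty": -0.81,"tz": -0.06,"turn": -0.76},
    {"grip": 1,"tx": 0.5,"ty": -0.81,"tz": -0.06,"turn": -0.76},
    {"grip": 1,"tx": 0.5,"ty": -0.81,"tz": -0.06,"turn": -0.76},
    {"grip": 1,"tx": 0.5,"ty": -0.81,"tz": -0.06,"turn": -0.76},
    {"grip": 1,"tx": 0.5,"ty": -0.81,"tz": -0.06,"turn": -0.76},
    {"grip": 1,"tx": 0.5,"ty": -0.81,"tz": -0.06,"turn": -0.76},
    {"grip": 1,"tx": 0.5,"ty": -0.81,"tz": -0.06,"turn": -0.76},
    {"grip": 1,"tx": 0.5,"ty": -0.81,"tz": -0.06,"turn": -0.76},
    {"grip": 1,"tx": 0.5,"ty": -0.81,"tz": -0.06,"turn": -0.76},
  ],
)

```text
clock: 2.5
position: [0.5742, -0.0389, 0.3015]
ee_rot: [-2.489, -1.912, 0.002]
force: [-0.1, -0.8, -0.6]
width: 0.001
```

```bash
python3 - <<'E'
from h import *
s=observe(); im=get_image("wrist")[:,:,::-1]; cv2.imwrite("pics/w1.png",im)
print(s['position'],R.from_rotvec(s['ee_rot']).as_matrix().round(4),s['clock'],s['joints'])
E
```

```text
[ 0.57417391 -0.03886281  0.30152777] [[ 2.577e-01  9.662e-01 -2.500e-03]
 [ 9.662e-01 -2.577e-01  1.500e-03]
 [ 8.000e-04 -2.700e-03 -1.000e+00]] 2.5 [-0.5262759   0.33925505  0.69502355  1.62126551 -0.2265041   1.26583046
 -0.0508829 ]
```

View pics/w1.png

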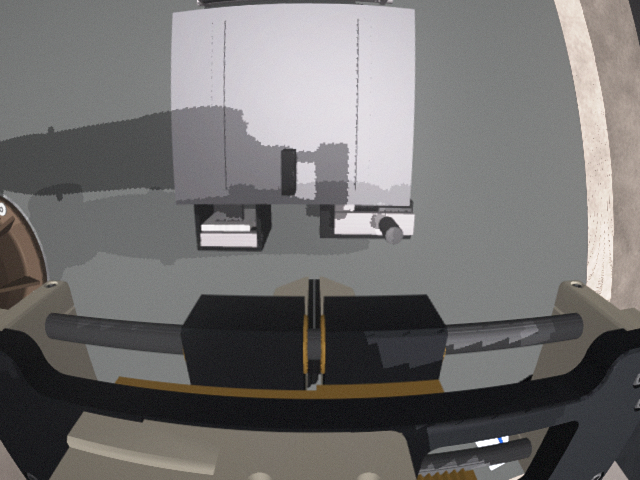

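The wrist view shows the knob's top at (394,236) and its foot at about (378,220). The fin's top is at about (289,150–195), the lid corners are (173,13), (415,9), (411,206) and (177,202), and the pocket with the catch inside is at (195–270, 205–250).

```bash
python3 - <<'E'
from h import *
np.set_printoptions(precision=4,suppress=True)
s=dict(position=np.array([0.57417391,-0.03886281,0.30152777]),ee_rot=observe()['ee_rot'])
P=cast('wrist',[(173,13),(415,9),(411,206),(177,202),(394,236),(379,219),(289,151),(289,194)],[.1]*4+[.138,.098,.132,.132],s)
print(P)
a=np.deg2rad(74.6);o=np.array([.5769,.0655])
Q=(P[:,:2]-o)@np.array([[np.cos(a),-np.sin(a)],[np.sin(a),np.cos(a)]]); print(Q)
ey=P[0]-P[1]+P[3]-P[2]; ex=P[0]-P[3]+P[1]-P[2]
print(np.degrees(np.arctan2(ex[1],ex[0])),np.degrees(np.arctan2(-ey[0],ey[1])),P[:4].mean(0))
H=camera_info('wrist')['hand_eye']; print(np.linalg.inv(H)[:3,3])
E
```

```text
[[ 0.4908  0.191   0.1   ]
 [ 0.7214  0.1281  0.1   ]
 [ 0.6695 -0.0647  0.1   ]
 [ 0.4397  0.0015  0.1   ]
 [ 0.6407 -0.0776  0.138 ]
 [ 0.6348 -0.0703  0.098 ]
 [ 0.5683  0.0202  0.132 ]
 [ 0.5579 -0.0168  0.132 ]]
[[ 0.0981  0.1164]
 [ 0.0987 -0.1227]
 [-0.101  -0.1238]
 [-0.0981  0.1153]
 [-0.121  -0.0995]
 [-0.1155 -0.0918]
 [-0.0459 -0.0037]
 [-0.0844 -0.0036]]
74.91105827491661 74.32720005936979 [0.5803 0.064  0.1   ]
[-0.0011  0.0301  0.1731]
```

Call:
drive_tool(
  increments=[
    {"grip": 1,"tx": 0.057,"ty": -0.064,"tz": -0.1,"turn": 0},
    {"grip": 1,"tx": 0.057,"ty": -0.064,"tz": -0.2,"turn": 0},
    {"grip": 1,"tx": 0.057,"ty": -0.064,"tz": -0.3,"turn": 0},
    {"grip": 1,"tx": 0.057,"ty": -0.064,"tz": -0.36,"turn": 0},
    {"grip": 1,"tx": 0.057,"ty": -0.064,"tz": -0.42,"turn": 0},
    {"grip": 1,"tx": 0.057,"ty": -0.064,"tz": -0.474,"turn": 0},
    {"grip": 1,"tx": 0.057,"ty": -0.064,"tz": -0.474,"turn": 0},
    {"grip": 1,"tx": 0.057,"ty": -0.064,"tz": -0.474,"turn": 0},
  ],
)

```text
clock: 3.35
position: [0.5971, -0.0642, 0.1126]
ee_rot: [-2.489, -1.913, 0.001]
force: [-0.3, 0.8, 0.4]
width: 0.005
```

Call:
drive_tool(
  increments=[
    {"grip": 1,"tx": 0.024,"ty": -0.0066,"tz": 0},
    {"grip": 1,"tx": 0.036,"ty": -0.01,"tz": 0},
    {"grip": 1,"tx": 0.048,"ty": -0.0133,"tz": 0},
    {"grip": 1,"tx": 0.06,"ty": -0.0166,"tz": 0},
    {"grip": 1,"tx": 0.072,"ty": -0.02,"tz": 0},
    {"grip": 1,"tx": 0.084,"ty": -0.0233,"tz": 0},
    {"grip": 1,"tx": 0.096,"ty": -0.0266,"tz": 0},
    {"grip": 1,"tx": 0.096,"ty": -0.0266,"tz": 0},
  ],
)

```text
invalid input
```

Call:
drive_tool(
  increments=[
    {"grip": 1,"tx": 0.006,"ty": -0.0017,"tz": 0},
    {"grip": 1,"tx": 0.012,"ty": -0.0033,"tz": 0},
    {"grip": 1,"tx": 0.012,"ty": -0.0033,"tz": 0},
  ],
)

```text
invalid input
```

Call:
drive_tool(
  increments=[
    {"grip": 1,"tx": 0.024,"ty": -0.0066,"tz": 0,"turn": 0},
    {"grip": 1,"tx": 0.036,"ty": -0.01,"tz": 0,"turn": 0},
    {"grip": 1,"tx": 0.048,"ty": -0.0133,"tz": 0,"turn": 0},
    {"grip": 1,"tx": 0.06,"ty": -0.0166,"tz": 0,"turn": 0},
    {"grip": 1,"tx": 0.072,"ty": -0.02,"tz": 0,"turn": 0},
    {"grip": 1,"tx": 0.084,"ty": -0.0233,"tz": 0,"turn": 0},
    {"grip": 1,"tx": 0.096,"ty": -0.0266,"tz": 0,"turn": 0},
    {"grip": 1,"tx": 0.096,"ty": -0.0266,"tz": 0,"turn": 0},
  ],
)

```text
clock: 4.15
position: [0.6363, -0.0751, 0.1125]
ee_rot: [-2.489, -1.913, 0.001]
force: [-0.2, -0.9, 0.4]
width: 0.007
```

Call:
drive_tool(
  increments=[
    {"grip": 1,"tx": 0.006,"ty": -0.0017,"tz": 0,"turn": 0},
    {"grip": 1,"tx": 0.012,"ty": -0.0033,"tz": 0,"turn": 0},
    {"grip": 1,"tx": 0.012,"ty": -0.0033,"tz": 0,"turn": 0},
  ],
)

```text
clock: 4.45
position: [0.6412, -0.0766, 0.1124]
ee_rot: [-2.489, -1.913, 0.001]
force: [-0.8, 0.2, 0.4]
width: 0.006
```

```bash
python3 - <<'E'
from h import *
im=get_image("wrist")[:,:,::-1]; cv2.imwrite("pics/w2.png",im)
E
```

```text
(no output)
```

View pics/w2.png

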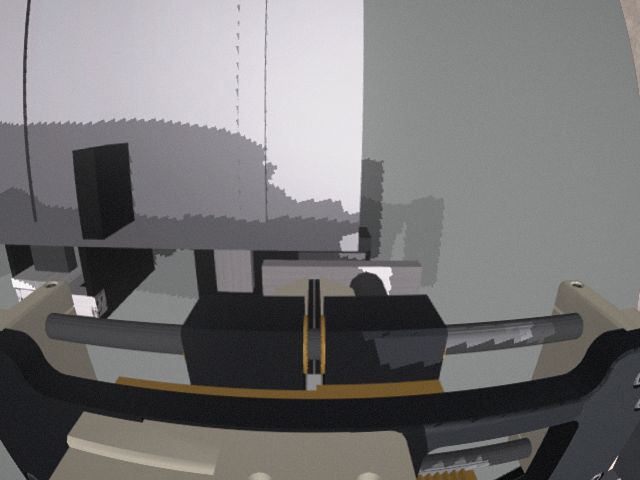

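The bolt bar now sits at (263–422, 265–290), shifted right, with the knob at (370,282) just right of the fingers, so the push is working. I'll keep pushing until it hits the end stop.

Call:
drive_tool(
  increments=[
    {"grip": 1,"tx": 0.005,"ty": -0.0014,"tz": 0,"turn": 0},
    {"grip": 1,"tx": 0.01,"ty": -0.0028,"tz": 0,"turn": 0},
    {"grip": 1,"tx": 0.015,"ty": -0.0041,"tz": 0,"turn": 0},
  ],
)

```text
clock: 4.8
position: [0.6472, -0.0781, 0.1124]
ee_rot: [-2.489, -1.913, 0.001]
force: [-5.3, 2.2, 2.5]
width: 0.005
```

Call:
drive_tool(
  increments=[
    {"grip": 1,"tx": 0.005,"ty": -0.0014,"tz": 0,"turn": 0},
    {"grip": 1,"tx": 0.01,"ty": -0.0028,"tz": 0,"turn": 0},
  ],
)

```text
clock: 5.0
position: [0.6481, -0.0783, 0.1121]
ee_rot: [-2.485, -1.91, 0.007]
force: [-20.4, 6.2, 15.7]
width: 0.004
```

Call:
drive_tool(
  increments=[
    {"grip": 1,"tx": -0.036,"ty": 0.01,"tz": 0,"turn": 0},
    {"grip": 1,"tx": -0.036,"ty": 0.01,"tz": 0.1,"turn": 0},
    {"grip": 0.3,"tx": -0.036,"ty": 0.01,"tz": 0.2,"turn": 0},
    {"grip": -0.2,"tx": -0.12,"ty": 0.1,"tz": 0.22,"turn": 0},
    {"grip": -0.2,"tx": -0.2125,"ty": 0.2,"tz": 0.22,"turn": 0},
    {"grip": -0.2,"tx": -0.2125,"ty": 0.2,"tz": 0.22,"turn": 0},
    {"grip": -0.2,"tx": -0.2125,"ty": 0.2,"tz": 0.22,"turn": 0},
  ],
)

```text
clock: 5.7
position: [0.563, 0.0033, 0.2006]
ee_rot: [-2.482, -1.913, 0.005]
force: [0.8, -0.7, 0.2]
width: 0.39
```

```bash
python3 - <<'E'
from h import *
s=observe(); print(s['position'],s['width']); im=get_image("wrist")[:,:,::-1]; cv2.imwrite("pics/w3.png",im)
E
```

```text
[0.56298141 0.00327982 0.20055483] 0.389857460049794
```

View pics/w3.png

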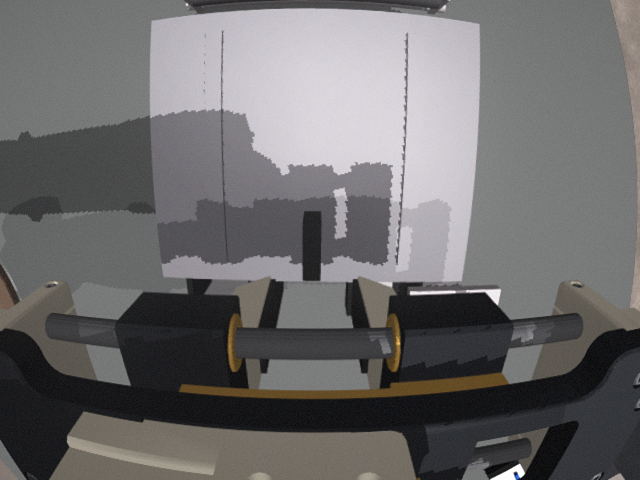

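The fin at column 312 is centred between the fingers (about 250–375). The bolt bar shows well to the right at (410–500, 290). Next I'll descend and pinch.

Call:
drive_tool(
  increments=[
    {"grip": -0.2,"tx": 0,"ty": -0.003,"tz": -0.1,"turn": 0},
    {"grip": -0.2,"tx": 0,"ty": -0.003,"tz": -0.18,"turn": 0},
    {"grip": -0.2,"tx": 0,"ty": -0.003,"tz": -0.236,"turn": 0},
    {"grip": -0.2,"tx": 0,"ty": -0.003,"tz": -0.236,"turn": 0},
    {"grip": 1,"tx": 0,"ty": -0.003,"tz": -0.236,"turn": 0},
    {"grip": 1,"tx": 0,"ty": -0.003,"tz": -0.236,"turn": 0},
    {"grip": 1,"tx": 0,"ty": -0.003,"tz": -0.236,"turn": 0},
    {"grip": 1,"tx": 0,"ty": -0.003,"tz": -0.236,"turn": 0},
    {"grip": 1,"tx": 0,"ty": -0.003,"tz": -0.236,"turn": 0},
  ],
  newtons=15,
)

```text
clock: 6.65
position: [0.564, 0.0007, 0.1068]
ee_rot: [-2.485, -1.912, 0.004]
force: [-4.6, 1.3, 2.2]
width: 0.217
```

Call:
drive_tool(
  increments=[
    {"grip": 1,"tx": 0,"ty": 0,"tz": 0,"turn": 0},
    {"grip": 1,"tx": 0,"ty": 0,"tz": 0,"turn": 0},
    {"grip": 1,"tx": 0,"ty": 0,"tz": 0,"turn": 0},
    {"grip": 1,"tx": 0,"ty": 0,"tz": 0,"turn": 0},
  ],
)

```text
clock: 7.05
position: [0.5603, 0.0016, 0.1064]
ee_rot: [-2.48, -1.909, 0.01]
force: [-12.2, 3.8, 9.1]
width: 0.131
```

Call:
drive_tool(
  increments=[
    {"grip": 1,"tx": 0,"ty": 0.0015,"tz": 0.008,"turn": 0},
    {"grip": 1,"tx": 0.001,"ty": 0.003,"tz": 0.016,"turn": 0},
    {"grip": 1,"tx": 0.002,"ty": 0.006,"tz": 0.024,"turn": 0},
    {"grip": 1,"tx": 0.003,"ty": 0.009,"tz": 0.032,"turn": 0},
    {"grip": 1,"tx": 0.004,"ty": 0.012,"tz": 0.04,"turn": 0},
    {"grip": 1,"tx": 0.004,"ty": 0.014,"tz": 0.048,"turn": 0},
    {"grip": 1,"tx": 0.005,"ty": 0.0165,"tz": 0.056,"turn": 0},
    {"grip": 1,"tx": 0.005,"ty": 0.0165,"tz": 0.06,"turn": 0},
    {"grip": 1,"tx": 0.005,"ty": 0.0165,"tz": 0.06,"turn": 0},
  ],
)

```text
clock: 7.95
position: [0.5623, 0.009, 0.1305]
ee_rot: [-2.479, -1.909, 0.01]
force: [-3.7, 3.6, -1.8]
width: 0.13
```

Call:
drive_tool(
  increments=[
    {"grip": 0.5,"tx": 0,"ty": 0,"tz": 0,"turn": 0},
    {"grip": 0.2,"tx": 0,"ty": 0,"tz": 0.005,"turn": 0},
    {"grip": -0.2,"tx": 0,"ty": 0,"tz": 0.03,"turn": 0},
    {"grip": -0.2,"tx": 0,"ty": 0,"tz": 0.1,"turn": 0},
    {"grip": -0.2,"tx": 0,"ty": 0,"tz": 0.2,"turn": 0},
    {"grip": -0.2,"tx": 0,"ty": 0,"tz": 0.3,"turn": 0},
    {"grip": -0.2,"tx": 0,"ty": 0,"tz": 0.4,"turn": 0},
    {"grip": 1,"tx": 0,"ty": -0.1,"tz": 0.4,"turn": 0},
    {"grip": 1,"tx": -0.1,"ty": -0.2,"tz": 0.4,"turn": 0},
    {"grip": 1,"tx": -0.1,"ty": -0.2,"tz": 0.4,"turn": 0},
    {"grip": 1,"tx": -0.1,"ty": -0.2,"tz": 0.4,"turn": 0},
    {"grip": 1,"tx": -0.1,"ty": -0.2,"tz": 0.4,"turn": 0},
  ],
)

```text
clock: 9.15
position: [0.5229, -0.0704, 0.2911]
ee_rot: [-2.478, -1.91, 0.008]
force: [-0.3, 0.2, -0.5]
width: 0.213
```

```bash
python3 - <<'E'
from h import *
s=observe(); print(s['position'],s['ee_rot'].tolist(),s['width'])
w=get_image("wrist")[:,:,::-1]; c=get_image("scene")[:,:,::-1]
a=cv2.resize(c[180:360,200:460],(640,443)); cv2.imwrite("pics/w4.png",w); cv2.imwrite("pics/s4.png",a)
E
```

```text
[ 0.52287924 -0.07035912  0.29109697] [-2.4783181244393933, -1.909704726029405, 0.007719057450581238] 0.2133404040581426
```

View pics/w4.png

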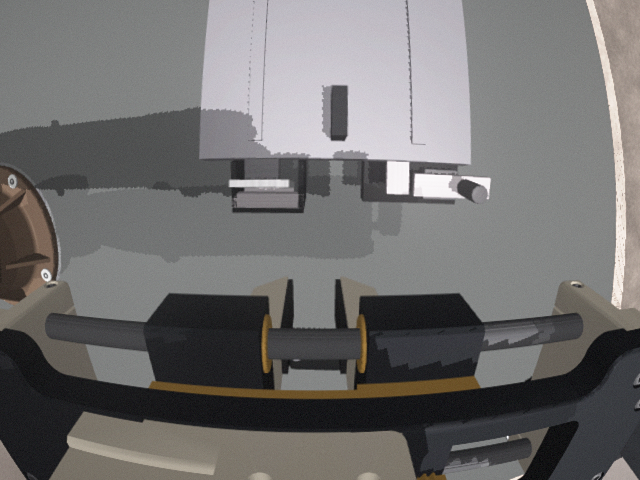

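View pics/s4.png

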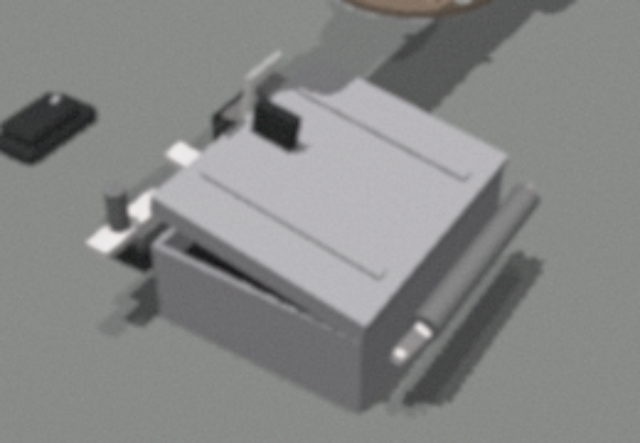

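The lid stands raised on its catch, with a gap visible in the scene view and the bolt back. The catch plate's top edge is at (229–291, 180–188) in the wrist view.

```bash
python3 - <<'E'
from h import *
np.set_printoptions(precision=4,suppress=True)
s=observe()
s['position']=np.array([0.52288,-0.07036,0.2911]); s['ee_rot']=np.array([-2.47832,-1.9097,.00772])
P=cast('wrist',[(229,188),(291,188),(229,180),(233,211),(302,211),(478,194)],[.15,.15,.15,.1,.1,.138],s); print(P)
a=np.deg2rad(74.6)
for o in ([.5769,.0655],[.5803,.064]): print((P[:,:2]-o)@np.array([[np.cos(a),-np.sin(a)],[np.sin(a),np.cos(a)]]))
print(np.degrees(np.arctan2(*R.from_rotvec(s['ee_rot']).as_matrix()[1::-1,1])))
E
```

```text
[[ 0.4616 -0.0248  0.15  ]
 [ 0.5114 -0.0385  0.15  ]
 [ 0.4636 -0.0184  0.15  ]
 [ 0.4443 -0.0528  0.1   ]
 [ 0.5098 -0.0702  0.1   ]
 [ 0.6709 -0.0851  0.138 ]]
[[-0.1177  0.0872]
 [-0.1177  0.0355]
 [-0.111   0.0869]
 [-0.1492  0.0964]
 [-0.1486  0.0286]
 [-0.1202 -0.1306]]
[[-0.1172  0.0909]
 [-0.1171  0.0392]
 [-0.1105  0.0906]
 [-0.1487  0.1001]
 [-0.1481  0.0323]
 [-0.1197 -0.127 ]]
-14.765532107752259
```

Call:
drive_tool(
  increments=[
    {"grip": 1,"tx": -0.119,"ty": -0.0055,"tz": -0.02,"turn": 0},
    {"grip": 1,"tx": -0.119,"ty": -0.0055,"tz": -0.1,"turn": 0},
    {"grip": 1,"tx": -0.119,"ty": -0.0055,"tz": -0.2,"turn": 0},
    {"grip": 1,"tx": -0.119,"ty": -0.0055,"tz": -0.3,"turn": 0},
    {"grip": 1,"tx": -0.119,"ty": -0.0055,"tz": -0.38,"turn": 0},
    {"grip": 1,"tx": -0.119,"ty": -0.0055,"tz": -0.44,"turn": 0},
    {"grip": 1,"tx": -0.119,"ty": -0.0055,"tz": -0.44,"turn": 0},
    {"grip": 1,"tx": -0.119,"ty": -0.0055,"tz": -0.44,"turn": 0},
  ],
)

```text
clock: 10.05
position: [0.4759, -0.0717, 0.1148]
ee_rot: [-2.476, -1.912, 0.011]
force: [0.0, 0.6, 0.6]
width: 0.01
```

Call:
drive_tool(
  increments=[
    {"grip": 1,"tx": 0.0173,"ty": 0.0627,"tz": 0,"turn": 0},
    {"grip": 1,"tx": 0.0212,"ty": 0.0771,"tz": 0,"turn": 0},
    {"grip": 1,"tx": 0.0252,"ty": 0.0916,"tz": 0,"turn": 0},
    {"grip": 1,"tx": 0.0292,"ty": 0.106,"tz": 0,"turn": 0},
  ],
)

```text
clock: 10.45
position: [0.4882, -0.0305, 0.1157]
ee_rot: [-2.478, -1.913, 0.01]
force: [-5.1, -22.7, 4.5]
width: 0.008
```

Call:
drive_tool(
  increments=[
    {"grip": 1,"tx": 0.0013,"ty": 0.0048,"tz": 0,"turn": 0},
  ],
)

```text
clock: 10.55
position: [0.4883, -0.0309, 0.1162]
ee_rot: [-2.481, -1.912, 0.013]
force: [-4.4, -10.3, 2.0]
width: 0.005
```

Call:
drive_tool(
  increments=[
    {"grip": 1,"tx": -0.033,"ty": -0.12,"tz": 0,"turn": 0},
    {"grip": 1,"tx": -0.066,"ty": -0.24,"tz": 0,"turn": 0},
    {"grip": 1,"tx": -0.099,"ty": -0.36,"tz": 0,"turn": 0},
    {"grip": 1,"tx": -0.12,"ty": -0.43,"tz": 0.05,"turn": 0},
    {"grip": 1,"tx": -0.12,"ty": -0.43,"tz": 0.1,"turn": 0},
    {"grip": 1,"tx": -0.12,"ty": -0.43,"tz": 0.1,"turn": 0},
    {"grip": 1,"tx": -0.12,"ty": -0.43,"tz": 0.1,"turn": 0},
    {"grip": 1,"tx": -0.12,"ty": -0.43,"tz": 0.1,"turn": 0},
    {"grip": 1,"tx": -0.12,"ty": -0.43,"tz": 0.1,"turn": 0},
    {"grip": 1,"tx": -0.12,"ty": -0.43,"tz": 0.1,"turn": 0},
    {"grip": 1,"tx": -0.12,"ty": -0.43,"tz": 0.1,"turn": 0},
    {"grip": 1,"tx": -0.12,"ty": -0.43,"tz": 0.1,"turn": 0},
    {"grip": 1,"tx": -0.12,"ty": -0.43,"tz": 0.1,"turn": 0},
    {"grip": 1,"tx": -0.12,"ty": -0.43,"tz": 0.1,"turn": 0},
    {"grip": 1,"tx": -0.12,"ty": -0.43,"tz": 0.1,"turn": 0},
    {"grip": 1,"tx": -0.12,"ty": -0.43,"tz": 0.1,"turn": 0},
    {"grip": 1,"tx": -0.12,"ty": -0.43,"tz": 0.1,"turn": 0},
    {"grip": 1,"tx": -0.12,"ty": -0.43,"tz": 0.1,"turn": 0},
    {"grip": 1,"tx": -0.12,"ty": -0.43,"tz": 0.1,"turn": 0},
    {"grip": 1,"tx": -0.12,"ty": -0.43,"tz": 0.1,"turn": 0},
  ],
)

```text
clock: 12.55
position: [0.4403, -0.2029, 0.1562]
ee_rot: [-2.481, -1.912, 0.013]
force: [0.4, 0.0, 0.1]
width: 0.005
```

Call:
drive_tool(
  increments=[
    {"grip": 1,"tx": 0,"ty": 0,"tz": 0,"turn": 0},
    {"grip": 1,"tx": 0,"ty": 0,"tz": 0,"turn": 0},
    {"grip": 1,"tx": 0,"ty": 0,"tz": 0,"turn": 0},
    {"grip": 1,"tx": 0,"ty": 0,"tz": 0,"turn": 0},
    {"grip": 1,"tx": 0,"ty": 0,"tz": 0,"turn": 0},
    {"grip": 1,"tx": 0,"ty": 0,"tz": 0,"turn": 0},
    {"grip": 1,"tx": 0,"ty": 0,"tz": 0,"turn": 0},
    {"grip": 1,"tx": 0,"ty": 0,"tz": 0,"turn": 0},
    {"grip": 1,"tx": 0,"ty": 0,"tz": 0,"turn": 0},
    {"grip": 1,"tx": 0,"ty": 0,"tz": 0,"turn": 0},
    {"grip": 1,"tx": 0,"ty": 0,"tz": 0,"turn": 0},
    {"grip": 1,"tx": 0,"ty": 0,"tz": 0,"turn": 0},
    {"grip": 1,"tx": 0,"ty": 0,"tz": 0,"turn": 0},
    {"grip": 1,"tx": 0,"ty": 0,"tz": 0,"turn": 0},
    {"grip": 1,"tx": 0,"ty": 0,"tz": 0,"turn": 0},
  ],
)

```text
clock: 14.05
position: [0.4403, -0.2029, 0.1562]
ee_rot: [-2.481, -1.912, 0.013]
force: [-0.1, 0.6, -0.5]
width: 0.004
```

```bash
python3 - <<'E'
from h import *
c=get_image("scene")[:,:,::-1]; cv2.imwrite("pics/s5.png",c); s=observe(); print(s['clock'],s['force'],s['position'])
E
```

```text
14.1 [ 0.21655438 -0.15465118  0.35768622] [ 0.44029422 -0.20291543  0.15619385]
```

View pics/s5.png

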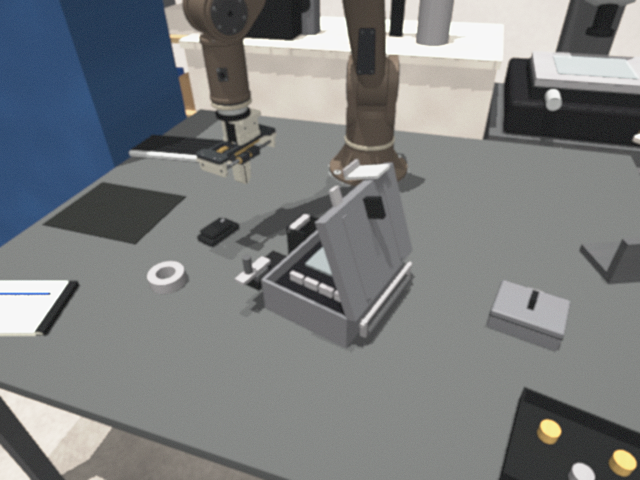

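The scene view shows the lid standing open at about 70° (around (370,240)). The bolt is back at (250,270), the arm is clear, and the ring (167,277), mouse (218,231) and small case (530,310) are where they were. I'll check that the lid has stopped moving, then hand in.

```bash
python3 - <<'E'
from h import *
b=cv2.imread("pics/s5.png",0)
for _ in range(6): c=get_image("scene")
g=cv2.cvtColor(c,cv2.COLOR_RGB2GRAY); B=lambda i:cv2.blur(i,(5,5))
print("lid change",cv2.absdiff(B(g),B(b))[150:350,230:420].max())
a=cv2.imread("pics/scene0.png",0)
for n,(x0,x1,y0,y1) in dict(ring=(140,195,255,300),mouse=(193,243,212,250),small=(480,580,275,350)).items(): print(n,cv2.absdiff(B(g),B(a))[y0:y1,x0:x1].max())
if cv2.absdiff(B(g),B(b))[150:350,230:420].max()<20: print(sign_off())
E
```

```text
lid change 3
ring 2
mouse 66
small 2
the job is handed in; nothing more can be done
None
```

The large grey case is open: its lid has risen by itself to roughly 70°, judged by eye, and the job is handed in. The clock read about 14.4 s of the 58 s allowed.

- **Bolt:** I pushed the knob back until it met its end stop, at about 20 N.
- **Lid:** I pinched the grip, lifted it about 24 mm and let go. The pictures then showed the lid standing up on its catch.
- **Grip offset:** The pinch was about 4 mm off centre, and the fin pushed the arm across by that much, with about 12 N at the wrist. The first top-view position was the better one.
- **Catch:** I pushed it with shut fingers until it stopped firmly, at about 23 N, then backed the arm clear. I did not measure its travel directly.

**Last checks:**
- **Lid still:** it did not move between two scene pictures about 0.3 s apart.
- **Arm clear:** the wrist force was near zero, so the robot was touching nothing.
- **Ring gauge and small case:** their image areas match the first picture.
- **Mouse (check disagreed):** its image area did differ from the first picture. By eye the mouse is at the same pixels, about (218,231), and the tool was never brought down to it. The arm's shadow, which now falls beside it, is the likely cause, but I did not check this separately before handing in.

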